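# Find the full tin in the twist-lock rack

## Robot

A 6-joint arm with a two-finger parallel gripper is mounted at the origin on the work surface. World frame = base frame: x ahead of the robot, y to its left, z up, the work surface at z = 0. Lengths are in m, angles in rad, forces in N, time in s.
With the tool pointing down it reaches from about 0.35 to 0.85 m from the base axis. Payload 8.1 kg.
Tool frame: the origin (TCP) lies midway between the tips of the shut fingers; the grasp point (between the pads) lies robot.grip_depth behind it (robot.grip_depth is the distance from the TCP to the grasp point, in m); z points along the fingers, y is the line along which they close (so a half turn about z gives the same grasp; the last joint's range is limited). The gripper opens to 93 mm and grips with 3 to 60 N. Pads are 15 mm wide; open, the fingers measure 128 mm over their backs; the gripper's body (75 mm by 188 mm) begins 65 mm behind the grasp point.
Start: joints at [1.027, 0.13, 1.488, -0, 1.523, -0.085], TCP at [0.266, 0.538, 0.219] pointing down, gripper open.
Joint ranges: [-2.96, 2.96], [-0.89, 2.26], [0.02, 2.5], [-1.34, 4.48], [0, 2.73], [-2.66, 2.66]. Speed limits (rad/s): [2.39, 2.39, 2.79, 3.14, 3.14, 3.14].

## Interface

Orientations are given as a rotation vector (axis times angle).
In Python, from plant import robot gives the robot as it stands.
- The arm moves only by the tool carry_out, never from a script. Its argument "rows" is a list of rows, each a list of 6 numbers: the shift along the tool's x, y, z in m, then the turn, a rotation vector about the tool's x, y, z in degrees. A call has 1 to 12 rows; each row is the pose to reach, as a shift and turn from the pose commanded when the call began, along the tool's axes at that moment; what a row does not reach only later rows make up. A row lasts 1/8 s, in which the tool goes at most 62.5 mm and 10.7 degrees, less where a joint would pass 70% of its speed; a pose out of reach is approached as far as the arm can. A call with a gripper value outside its range is refused whole. "jaw" is the closure in counts, from 0 (fully open) to 255 (shut), set as the call begins (left out, the last holds). The fingers move at their own pace and stop on an object; "force" is the grip in N (left out, the last holds). Time passes only in rows, so rows that repeat a pose let the fingers close. It gives the time, the measured TCP pose, the force, the opening and the grip force at its end, in the units of the state.
- robot.read_state(): the state, without advancing time (a new reading comes with each control period).
- robot.read_camera(name): name is "scene" or "side" or "wrist"; returns the picture (420x560x3 uint8, red, green, blue); there is no depth.
- robot.camera_model(name): a dict with "fx", "fy", "cx", "cy" (pixels), "R" (3x3) and "t" (3): a world point X has camera coordinates R X + t; the wrist camera has in their place "mount" (4x4, takes a point from camera to tool coordinates, whose origin is the TCP and whose axes are the flange's). Camera axes: x right, y down, z forward; pixel columns grow to the right and rows downward; lengths in m; the calibration is good to about 2 mm. A picture is of the moment at which its call begins: read the wrist's pose just before it. camera_model takes no time and is no camera call.
- robot.close_job(): hands the job in; it is judged then, once.
Trained networks look in the newest picture that a camera, given by its name, has taken for a name from the list of things; names that differ only in an ending like _2 or _b are one class to them, and where a whole thing is asked for, a point or a joint stands for the part that bears it (a point fixed in the world has none). Each returns a list of dicts, best first, with "conf" (0 to 1); they miss things now and then, are a little off and sometimes report something else, mostly with a low value. They report only what shows in the picture. A call takes as long as a camera call.
- robot.outline_of(camera, target): "pixels" (420x560 bool, what is visible of it) and "pixel" ([column, row] in pixels, amid what is visible of it).
The state is a dict: "t": time; "q": joint angles; "dq": joint speeds; "joint_torque": joint torques, N m; "tool_pos": TCP position; "orientation": TCP orientation; "force": force on the tool from outside, world axes, zero at the start; "wrist_torque": the same for the moment, N m; "opening": finger opening in m; "gripper_force": force on a finger pad.
Only numpy, scipy, OpenCV 4.12 (cv2) and the standard library are available. Lean on these libraries where they do the work, as an engineer would, in place of code of your own. Each camera call takes 0.05 s, during which the arm holds its last target. There are 200 camera calls.

## Task

The three tins in the rack look the same, but only one is full of rock salt: turn the rack's star lock counter-clockwise by its knob, until it comes up against its stop, fully open, then heft the tins to find the heaviest. Finish holding that tin up in the gripper, upright and still, at least 10 cm above where it stood and touching nothing else, with the other two tins standing upright on the rack or the counter and the lock still open. Tip no tin over and leave the ramekin, pestle and lid alone.

Things in the scene. Friction and masses are not known exactly. Their poses are not given: they have to be found in the camera images.
- rack_center (a point): middle of the tin rack, level with the pads' tops, 13 mm above the counter; x towards one pad, z up. The rack is a round steel plate, 256 mm across and 10 mm high, fixed; three flat cork pads (72 mm across, 3 mm thick) lie 85 mm from the middle at 0, 120 and 240 degrees from x. A post 18 mm thick in the middle carries the star lock.
- lock (a joint): angle (rad) of the three-armed star lock on the rack's middle post, growing counter-clockwise from above, from 0 to an end stop at 1.047. Starts at 0 to 0.2: its arms (16 mm wide, 5 mm thick, 108 mm long from the axis, tops 126 mm above the counter) lie 3 mm over the lids. Friction of 0.06 N m; it stays where it is left. At 1.047 the arms lie midway between the tins.
- knob_grip (a point): grip point of the star lock's knob, on the turning axis, 149 mm above the counter. The knob is a black bar, 56 mm long along this point's x axis, 14 mm thick along y, standing from 126 to 166 mm above the counter; x also points along one arm of the star and turns with it.
- tin_a_mid (a point): one of three identical, firmly closed steel tins, upright, 58 mm in diameter, 105 mm tall; the point is its centre, 52.5 mm above its underside, z up. They look alike but, with the hard salt blocks shut inside (unseen, slightly loose), weigh 0.15 to 0.5 kg, the heaviest at least 0.1 kg more than either other; the names tell nothing of the weights. At the start each stands on one of the rack pads, in any order.
- tin_b_mid (a point): one of three identical, firmly closed steel tins, upright, 58 mm in diameter, 105 mm tall; the point is its centre, 52.5 mm above its underside, z up. They look alike but, with the hard salt blocks shut inside (unseen, slightly loose), weigh 0.15 to 0.5 kg, the heaviest at least 0.1 kg more than either other; the names tell nothing of the weights. At the start each stands on one of the rack pads, in any order.
- tin_c_mid (a point): one of three identical, firmly closed steel tins, upright, 58 mm in diameter, 105 mm tall; the point is its centre, 52.5 mm above its underside, z up. They look alike but, with the hard salt blocks shut inside (unseen, slightly loose), weigh 0.15 to 0.5 kg, the heaviest at least 0.1 kg more than either other; the names tell nothing of the weights. At the start each stands on one of the rack pads, in any order.
- board: square pale green plastic chopping board, 260 x 260 x 12 mm, fixed on the counter; origin at the centre of its underside.
- ramekin: white ceramic ramekin, 84 mm across, 48 mm tall, standing; origin at the centre of its underside. A bystander: leave it alone.
- pestle: wooden pestle standing on its thick end, 34 mm thick, 146 mm tall; origin at the centre of its underside. A bystander: leave it alone.
- lid: blue silicone lid lying flat, 120 mm across, 6 mm thick with a 28 mm knob up to 25 mm; origin at the centre of its underside. A bystander: leave it alone.

How it is judged:
By the outcome, as a careful person would: the job done as asked, in the order asked, and still so for the second after the job is handed in, while the arm keeps its last pose, push and grip.
It also fails if it takes over 72 s, if anything falls off the work surface, if the arm or the gripper's body presses on something with over 40 N, if the wrist force passes 120 N, or if a joint passes its speed limit or range.

## Working session

There is one attempt and no reset: what is moved stays moved. The work goes in short steps, Python scripts to look and compute and a tool call to move; the robot and the scene stay as the last step left them, time stands still between calls to the robot, and variables do not carry over. Pictures are saved under pics/ and viewed, at most 10 in all, crops included, and the job is handed in when it is done.

Besides the shell and the picture viewer there is one more tool, called after ">>>" by a JSON object that holds its "fn" and its "kwargs". carry_out: Moves the arm, as the interface text tells. Its arguments: {"type":"object","properties":{"rows":{"type":"array"},"jaw":{"type":"number"},"force":{"type":"number"}},"required":["rows"]}

```bash
ls; mkdir -p pics
python3 - <<'E'
from plant import robot
import cv2,numpy as np
s=robot.read_state();print({k:np.round(v,3) for k,v in s.items()},robot.grip_depth)
ims=[]
for c in("scene","side"):
    im=robot.read_camera(c);cv2.imwrite(f"pics/{c}0.png",im[:,:,::-1])
    for n in("tin_a_mid","knob_grip","lock","ramekin","pestle","lid","rack_center"):
        try: print(c,n,[(round(d["conf"],2),np.round(d["pixel"]),int(d["pixels"].sum())) for d in robot.outline_of(c,n)])
        except Exception as e: print(n,e)
    print({k:np.round(v,3).tolist() for k,v in robot.camera_model(c).items()})
print({k:np.round(v,3).tolist() for k,v in robot.camera_model("wrist").items()})
E
```

```text
pics
{'t': np.float64(0.0), 'q': array([ 1.027,  0.131,  1.489, -0.   ,  1.523, -0.085]), 'dq': array([ 0.   , -0.001, -0.   , -0.   , -0.001,  0.   ]), 'joint_torque': array([-1.0000e-03, -5.5984e+01, -4.9177e+01,  7.7000e-02,  3.5000e-02,
       -0.0000e+00]), 'tool_pos': array([0.265, 0.537, 0.218]), 'orientation': array([-7.140e-01, -3.059e+00,  3.000e-03]), 'force': array([-0.46 ,  0.148,  0.457]), 'wrist_torque': array([-0.021,  0.01 ,  0.015]), 'gripper_force': np.float64(0.0), 'opening': np.float64(0.093)} 0.0188
scene tin_a_mid [(0.68, array([238., 246.]), 775)]
scene knob_grip [(0.88, array([252., 213.]), 628), (0.35, array([206., 174.]), 428), (0.34, array([357., 335.]), 1747)]
scene lock [(0.7, array([251., 212.]), 620)]
scene ramekin []
scene pestle [(0.68, array([152., 198.]), 267), (0.68, array([251., 212.]), 600)]
scene lid [(0.67, array([356., 334.]), 1730)]
scene rack_center [(0.83, array([255., 249.]), 3336)]
{'fx': 391.731, 'fy': 391.731, 'cx': 276.459, 'cy': 212.021, 'R': [[-0.628, 0.778, 0.016], [0.48, 0.404, -0.779], [-0.612, -0.481, -0.627]], 't': [0.299, -0.177, 1.522]}
side tin_a_mid [(0.78, array([321., 216.]), 499), (0.68, array([299., 208.]), 477)]
side knob_grip [(0.59, array([302., 207.]), 519)]
side lock [(0.59, array([303., 206.]), 486)]
side ramekin [(0.85, array([300., 316.]), 896)]
side pestle [(0.75, array([383., 291.]), 433)]
side lid [(0.75, array([281., 182.]), 329)]
side rack_center [(0.78, array([291., 240.]), 2335)]
{'fx': 394.62, 'fy': 394.62, 'cx': 282.813, 'cy': 207.663, 'R': [[0.933, -0.358, 0.024], [-0.176, -0.513, -0.84], [0.313, 0.78, -0.542]], 't': [-0.487, 0.209, 1.152]}
{'fx': 378.106, 'fy': 378.106, 'cx': 276.504, 'cy': 214.687, 'mount': [[-0.0, -0.962, -0.273, 0.075], [1.0, -0.0, 0.001, -0.001], [-0.001, -0.273, 0.962, -0.167], [0.0, 0.0, 0.0, 1.0]]}
```

Run:
```python
import cv2,numpy as np
a=cv2.imread("pics/scene0.png");b=cv2.imread("pics/side0.png")
o=np.vstack([cv2.resize(a[110:390,60:430],None,fx=1,fy=1),np.zeros((0,370,3),np.uint8)])
o2=b[110:390,150:520]
cv2.imwrite("pics/both.png",cv2.resize(np.hstack([o,o2]),(800,303)))
cv2.imwrite("pics/s.png",cv2.resize(a[110:390,60:430],None,fx=2.1,fy=2.1,interpolation=2))
```

```text
(no output)
```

View pics/scene0.png

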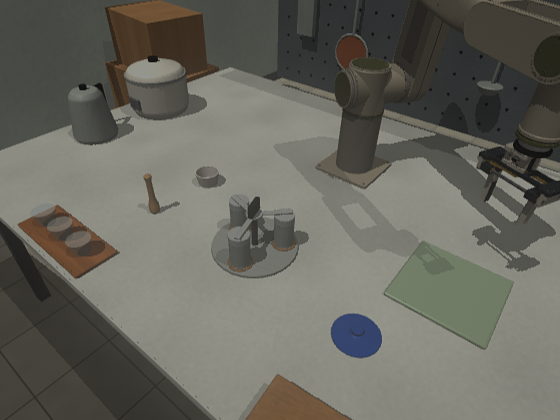

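View pics/side0.png

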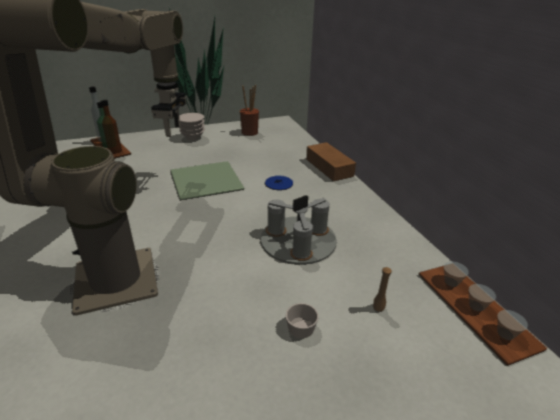

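The scene view shows the rack at about (255,246), with tins at about (240,210), (284,230) and (240,250). In the side view the tins are at about (277,217), (320,217) and (303,240). Next I get a rough position and plan a wrist look from above.

```bash
cat > h.py <<'E'
from plant import robot
import numpy as np,cv2
from scipy.spatial.transform import Rotation as Ro
def ray(cam,uv,st=None):
    m=robot.camera_model(cam);d=np.array([(uv[0]-m["cx"])/m["fx"],(uv[1]-m["cy"])/m["fy"],1.])
    if cam=="wrist":
        T=tool(st)@np.array(m["mount"]);return T[:3,3],T[:3,:3]@d
    R=np.array(m["R"]);return -R.T@np.array(m["t"]),R.T@d
def tool(st):
    T=np.eye(4);T[:3,:3]=Ro.from_rotvec(st["orientation"]).as_matrix();T[:3,3]=st["tool_pos"];return T
def atz(cam,uv,z,st=None):
    o,d=ray(cam,uv,st);return o+d*(z-o[2])/d[2]
def proj(X,st):
    m=robot.camera_model("wrist");T=np.linalg.inv(tool(st)@np.array(m["mount"]));c=T[:3,:3]@X+T[:3,3]
    return np.array([m["fx"]*c[0]/c[2]+m["cx"],m["fy"]*c[1]/c[2]+m["cy"]])
def rel(X,R,st=None):
    T=np.eye(4);T[:3,:3]=R;T[:3,3]=X;D=np.linalg.inv(tool(st or robot.read_state()))@T
    return np.round(D[:3,3],4),np.round(np.degrees(Ro.from_matrix(D[:3,:3]).as_rotvec()),2)
def down(psi): # tool z down, tool y at world angle psi
    y=np.array([np.cos(psi),np.sin(psi),0]);z=np.array([0,0,-1.]);return np.c_[np.cross(y,z),y,z]
E
python3 - <<'E'
from h import *
print(atz("scene",(255,247),.01),atz("side",(299,240),.01))
print("knob",atz("scene",(253,208),.15),atz("side",(301,205),.15))
for p in((284,216),(240,233),(240,200)):print("tin",atz("scene",p,.118).round(3))
for p in((277,204),(320,205),(303,228)):print("tin side",atz("side",p,.118).round(3))
print("pestle",atz("scene",(155,211),0),"ramekin",atz("scene",(207,184),0),"lid",atz("scene",(356,335),0), atz("side",(280,183),0))
s=robot.read_state();T=tool(s);print(T.round(3))
E
```

```text
[0.58919609 0.01034069 0.01      ] [ 0.57313715 -0.01553873  0.01      ]
knob [0.58562046 0.0033283  0.15      ] [ 0.57183595 -0.01820817  0.15      ]
tin [0.527 0.066 0.118]
tin [0.658 0.02  0.118]
tin [ 0.552 -0.078  0.118]
tin side [0.521 0.059 0.118]
tin side [0.653 0.007 0.118]
tin side [ 0.548 -0.093  0.118]
pestle [ 0.66459332 -0.36114376  0.        ] ramekin [ 0.4474573  -0.34517838  0.        ] lid [0.65345257 0.38737136 0.        ] [0.65619132 0.38397585 0.        ]
[[-0.897  0.443  0.     0.266]
 [ 0.443  0.897  0.     0.538]
 [-0.     0.    -1.     0.219]
 [ 0.     0.     0.     1.   ]]
```

```bash
python3 -c "
from h import *
print(rel([.54,0,.30],down(np.pi/2)))"
```

```text
(array([-0.4842, -0.3609, -0.0813]), array([  0.  ,   0.  , -26.29]))
```

>>> {"fn": "carry_out", "kwargs": {"rows": [[-0.048,-0.036,-0.02,0,0,-3],[-0.096,-0.072,-0.04,0,0,-6],[-0.145,-0.108,-0.06,0,0,-9],[-0.194,-0.144,-0.08,0,0,-12],[-0.242,-0.18,-0.08,0,0,-15],[-0.29,-0.217,-0.08,0,0,-18],[-0.339,-0.253,-0.08,0,0,-21],[-0.387,-0.289,-0.08,0,0,-24],[-0.436,-0.325,-0.08,0,0,-26.3],[-0.484,-0.361,-0.08,0,0,-26.3],[-0.484,-0.361,-0.08,0,0,-26.3],[-0.484,-0.361,-0.08,0,0,-26.3]]}}

```text
t: 2.3
tool_pos: [0.5396, 0.0001, 0.2985]
orientation: [-0.001, -3.141, -0.001]
force: [-0.3, 0.7, -0.7]
opening: 0.093
gripper_force: 0.0
```

Run:
```python
from h import *
s=robot.read_state();im=robot.read_camera("wrist");cv2.imwrite("pics/w1.png",im[:,:,::-1])
print(s["t"],tool(s).round(4),s["force"],np.abs(s["dq"]).max())
for n in("tin_a_mid","knob_grip","rack_center"):
    for d in robot.outline_of("wrist",n):
        e=cv2.findContours(d["pixels"].astype(np.uint8),0,2)[0];c=max(e,key=len)
        print(n,round(d["conf"],2),np.round(d["pixel"]),int(d["pixels"].sum()),[np.round(x,1) for x in cv2.minAreaRect(c)])
        if n=="rack_center":
            h=cv2.convexHull(c);el=cv2.fitEllipse(h);print(el,atz("wrist",el[0],.01,s))
```

```text
2.3 [[-1.000e+00  7.000e-04 -5.000e-04  5.396e-01]
 [ 7.000e-04  1.000e+00  6.000e-04  1.000e-04]
 [ 5.000e-04  6.000e-04 -1.000e+00  2.985e-01]
 [ 0.000e+00  0.000e+00  0.000e+00  1.000e+00]] [-0.33109599  0.73899671 -0.73601353] 0.030797274568734805
tin_a_mid 0.55 [286. 295.] 2435 [array([310.8, 285.1]), array([77.8, 17.5]), np.float64(75.1)]
knob_grip 0.82 [287. 225.] 6185 [array([289.8, 204.9]), array([192.3, 176.3]), np.float64(39.9)]
rack_center 0.79 [275. 211.] 26381 [array([276.8, 196.8]), array([203.7, 202. ]), np.float64(33.2)]
((276.3719177246094, 210.97857666015625), (209.16441345214844, 234.56668090820312), 171.27020263671875) [ 0.58814454 -0.00085471  0.01      ]
```

View pics/w1.png

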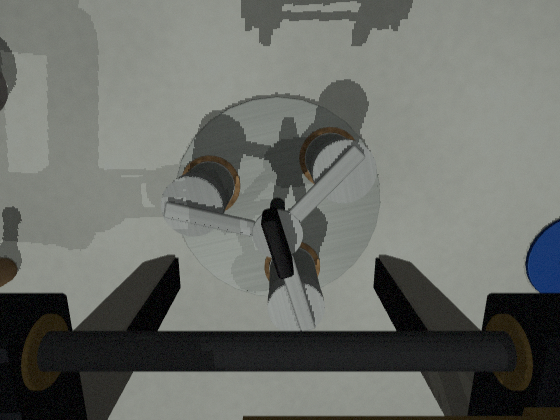

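The wrist view shows the plate centred at about (278,196), arm tips near (166,208), (362,148) and (308,328), and the knob bar along the lower arm.

Run:
```python
from h import *
s=dict(tool_pos=[.5396,.0001,.2985],orientation=[-.001,-3.141,-.001])
# plate ellipse: fit to edge points by center
from scipy.optimize import least_squares
P=np.array([[177,190],[380,190],[278,95],[215,117],[345,118],[375,225]])
W=np.array([atz("wrist",p,.01,s)[:2] for p in P])
r=least_squares(lambda c:np.hypot(*(W-c).T)-.128,[.58,0]);C=r.x;print("C",C,r.fun.round(4))
for p in((166,209),(362,149),(308,329)):
    w=atz("wrist",p,.126,s)[:2];d=w-C;print("arm",w.round(4),np.hypot(*d).round(4),np.degrees(np.arctan2(d[1],d[0])).round(1))
im=cv2.imread("pics/w1.png");g=im.max(2);m=(g<22).astype(np.uint8);m[:190]=0;m[288:]=0;m[:,:250]=0;m[:,310:]=0
n,l,st,ce=cv2.connectedComponentsWithStats(m);i=1+st[1:,4].argmax();print(st[i],ce[i]);c=cv2.findContours((l==i).astype(np.uint8),0,2)[0][0]
b=cv2.boxPoints(cv2.minAreaRect(c));print(b,[atz("wrist",p,.166,s).round(4) for p in b])
# lid ellipses of cork pads
print(proj(np.r_[C,.166],s),proj(np.r_[C,.126],s))
cv2.imwrite("pics/w1c.png",cv2.resize(im[80:340,150:400],None,fx=2.3,fy=2.3,interpolation=2))
```

```text
C [0.5780629 0.0012523] [-0.0027 -0.0015  0.0001 -0.0009  0.0008 -0.0023]
arm [ 0.5544 -0.1034] 0.1073 -102.7
arm [0.4993 0.0753] 0.1081 136.7
arm [0.6814 0.0313] 0.1076 16.2
[261 199  32  77 655] [277.94198473 230.57557252]
[[257.7083  201.36972]
 [282.51086 197.76208]
 [293.6886  274.60895]
 [268.88605 278.21658]] [array([ 0.5374, -0.0161,  0.166 ]), array([0.5344, 0.0041, 0.166 ]), array([0.6024, 0.014 , 0.166 ]), array([ 0.6057, -0.0074,  0.166 ])]
[278.96576189 248.17451277] [278.64818482 233.03701396]
```

View pics/w1c.png

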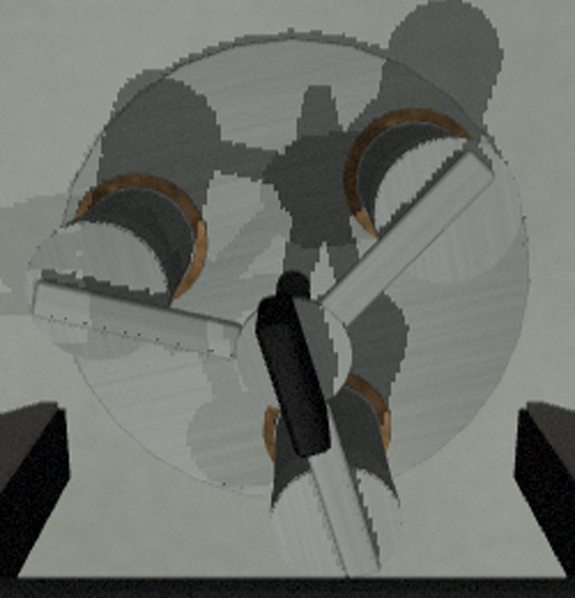

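Run:
```python
from h import *
s=dict(tool_pos=[.5396,.0001,.2985],orientation=[-.001,-3.141,-.001])
C=np.array([.578,.0012])
for p in((192.6,206.5),(345.7,171.3),(295.7,308)):
    w=atz("wrist",p,.118,s)[:2];d=w-C;print("tin",w.round(4),np.hypot(*d).round(4),np.degrees(np.arctan2(d[1],d[0])).round(1))
print(rel([*C,.22],down(np.radians(-73.2))))
```

```text
tin [ 0.5541 -0.0804] 0.085 -106.3
tin [0.5206 0.0633] 0.0846 132.7
tin [0.6619 0.0189] 0.0858 11.9
(array([-0.0384, -0.0002,  0.079 ]), array([ 4.0000e-02, -1.0000e-02,  1.6333e+02]))
```

>>> {"fn": "carry_out", "kwargs": {"rows": [[-0.01,0,0.01,0,0,10.5],[-0.02,0,0.02,0,0,21],[-0.03,0,0.03,0,0,31.5],[-0.0384,0,0.035,0,0,42],[-0.0384,0,0.04,0,0,52.5],[-0.0384,0,0.045,0,0,63],[-0.0384,0,0.05,0,0,73.5],[-0.0384,0,0.055,0,0,84],[-0.0384,0,0.06,0,0,94.5],[-0.0384,0,0.065,0,0,105],[-0.0384,0,0.07,0,0,115.5],[-0.0384,0,0.079,0,0,126]], "jaw": 0}}

```text
t: 4.0
tool_pos: [0.5782, 0.0012, 0.2201]
orientation: [2.801, 1.42, 0.002]
force: [-0.7, -0.4, 1.2]
opening: 0.0927
gripper_force: 0.0
```

>>> {"fn": "carry_out", "kwargs": {"rows": [[0,0,0,0,0,10],[0,0,0,0,0,20],[0,0,0,0,0,30],[0,0,0,0,0,37.3],[0,0,0,0,0,37.3],[0,0,0,0,0,37.3]]}}

```text
t: 4.75
tool_pos: [0.5781, 0.0006, 0.2198]
orientation: [3.107, 0.463, 0.0]
force: [-0.9, -0.1, -0.4]
opening: 0.0929
gripper_force: 0.0
```

Run:
```python
from h import *
s=robot.read_state();print(s["t"],s["force"],s["wrist_torque"],s["q"])
print(rel([.578,.0012,.134],down(np.radians(-73.2))))
im=robot.read_camera("wrist");cv2.imwrite("pics/w2.png",im[:,:,::-1])
```

```text
4.75 [-0.86686179 -0.06949498 -0.3908255 ] [-0.05894511  0.20072786  0.01174735] [-8.76561645e-02  7.07176264e-02  1.54978386e+00  4.53672454e-05
  1.52089030e+00  1.18756626e+00]
(array([ 0.0001, -0.0006,  0.0858]), array([ 0.  , -0.01,  0.14]))
```

View pics/w2.png

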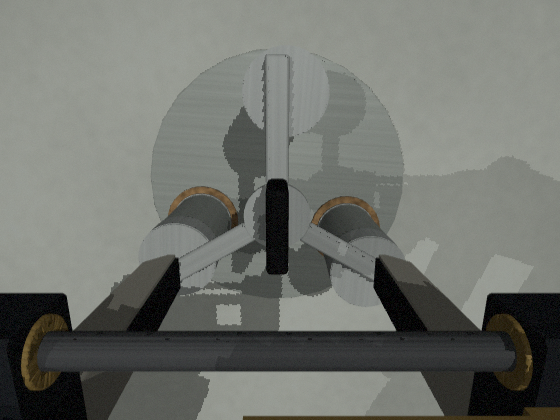

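The knob bar sits at columns 267–288, vertical in the image, so it is aligned with the jaws. I descend and grip.

>>> {"fn": "carry_out", "kwargs": {"rows": [[0,0,0.03,0,0,0],[0,0,0.06,0,0,0],[0,0,0.08,0,0,0],[0,0,0.086,0,0,0],[0,0,0.086,0,0,0]]}}

```text
t: 5.42
tool_pos: [0.5784, -0.0001, 0.134]
orientation: [3.108, 0.457, 0.0]
force: [0.7, 0.1, -0.2]
opening: 0.0932
gripper_force: 0.0
```

>>> {"fn": "carry_out", "kwargs": {"rows": [[0,0,0,0,0,0],[0,0,0,0,0,0],[0,0,0,0,0,0],[0,0,0,0,0,0],[0,0,0,0,0,0],[0,0,0,0,0,0]], "jaw": 255, "force": 25}}

```text
t: 6.18
tool_pos: [0.5781, -0.0, 0.1336]
orientation: [-3.108, -0.457, 0.0]
force: [0.2, -0.2, -0.5]
opening: 0.0378
gripper_force: 0.0
```

>>> {"fn": "carry_out", "kwargs": {"rows": [[0,0,0,0,0,0],[0,0,0,0,0,0],[0,0,0,0,0,0],[0,0,0,0,0,0],[0,0,0,0,0,0]]}}

```text
t: 6.8
tool_pos: [0.578, 0.0003, 0.1336]
orientation: [-3.108, -0.457, 0.0]
force: [-1.7, 3.9, 0.9]
opening: 0.0137
gripper_force: 25.0
```

>>> {"fn": "carry_out", "kwargs": {"rows": [[0,0,0,0,0,-8],[0,0,0,0,0,-16],[0,0,0,0,0,-24],[0,0,0,0,0,-32],[0,0,0,0,0,-40],[0,0,0,0,0,-46],[0,0,0,0,0,-50],[0,0,0,0,0,-50]]}}

```text
t: 7.8
tool_pos: [0.5787, -0.0003, 0.1336]
orientation: [2.624, 1.726, 0.001]
force: [3.3, 0.6, -2.9]
opening: 0.0139
gripper_force: 25.0
```

Run:
```python
from h import *
s=robot.read_state();T=tool(s);print(s["t"],s["force"],s["wrist_torque"],np.degrees(np.arctan2(T[1,1],T[0,1])),s["opening"])
```

```text
7.8 [ 3.25060906  0.58468818 -2.87131365] [ 0.03431037 -0.45489757  0.12941208] -23.321952592466143 0.013882926136980446
```

>>> {"fn": "carry_out", "kwargs": {"rows": [[0,0,0,0,0,-2],[0,0,0,0,0,-4],[0,0,0,0,0,-5],[0,0,0,0,0,-5]]}}

```text
t: 8.3
tool_pos: [0.5787, -0.0004, 0.1336]
orientation: [2.545, 1.84, 0.001]
force: [5.6, -1.3, -3.0]
opening: 0.0143
gripper_force: 25.0
```

```bash
cat > st.py <<'E'
from h import *
s=robot.read_state();T=tool(s);print(s["t"],s["force"],s["wrist_torque"],np.degrees(np.arctan2(T[1,1],T[0,1])),s["opening"])
E
python3 st.py
```

```text
8.3 [ 5.58937623 -1.33347192 -3.03557925] [-0.15426667 -0.7653122   0.04896138] -18.254537193624472 0.014340214803095315
```

>>> {"fn": "carry_out", "kwargs": {"rows": [[0,0,0,0,0,-1.5],[0,0,0,0,0,-3],[0,0,0,0,0,-3],[0,0,0,0,0,-3]]}}

```text
t: 8.8
tool_pos: [0.5787, -0.0004, 0.1337]
orientation: [2.497, 1.905, 0.001]
force: [6.0, -0.7, -4.7]
opening: 0.0137
gripper_force: 25.4
```

```bash
python3 st.py
```

```text
8.8 [ 5.96394799 -0.66004855 -4.70274949] [-0.13031338 -0.8340153  -0.51090606] -15.308492251558217 0.013656351089283187
```

>>> {"fn": "carry_out", "kwargs": {"rows": [[0,0,0,0,0,-1],[0,0,0,0,0,-1],[0,0,0,0,0,-1]]}}

```text
t: 9.18
tool_pos: [0.5787, -0.0005, 0.1337]
orientation: [2.48, 1.927, 0.001]
force: [5.2, -0.5, -4.0]
opening: 0.0141
gripper_force: 25.8
```

```bash
python3 st.py
```

```text
9.175 [ 5.20723977 -0.52663725 -4.04585922] [-0.19284153 -0.76225052 -0.5651821 ] -14.314542309732483 0.014128957293427523
```

>>> {"fn": "carry_out", "kwargs": {"rows": [[0,0,0,0,0,0],[0,0,0,0,0,0],[0,0,0,0,0,0],[0,0,0,0,0,0],[0,0,0,0,0,0],[0,0,0,0,0,0]], "jaw": 0}}

```text
t: 9.93
tool_pos: [0.5782, -0.0, 0.1336]
orientation: [-2.48, -1.928, -0.0]
force: [-0.5, 0.0, 0.0]
opening: 0.0694
gripper_force: 0.0
```

>>> {"fn": "carry_out", "kwargs": {"rows": [[0,0,-0.03,0,0,0],[0,0,-0.06,0,0,0],[0,0,-0.1,0,0,0],[0,0,-0.14,0,0,0],[0,0,-0.166,0,0,0],[0,0,-0.166,0,0,0],[0,0,-0.166,0,0,0]]}}

```text
t: 10.8
tool_pos: [0.5777, 0.0, 0.298]
orientation: [-2.479, -1.927, 0.002]
force: [-0.1, 0.1, 0.3]
opening: 0.0933
gripper_force: 0.0
```

```bash
python3 st.py
python3 - <<'E'
from h import *
s=robot.read_state();im=robot.read_camera("wrist");cv2.imwrite("pics/w3.png",im[:,:,::-1]);import json
json.dump({k:np.array(v).tolist() for k,v in s.items()},open("w3.json","w"))
E
```

```text
10.8 [-0.13465207  0.066517    0.30071195] [-0.01791366  0.11312083  0.0063504 ] -14.285468630191929 0.09326441891050613
```

View pics/w3.png

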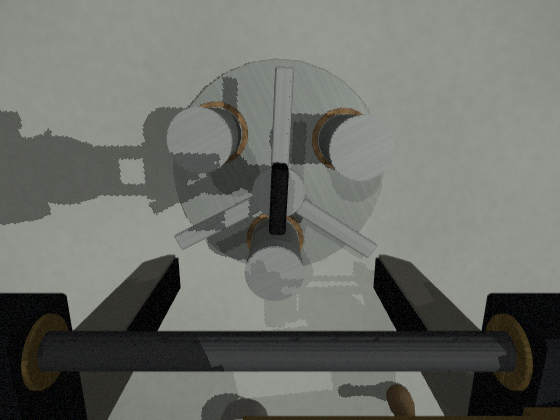

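The lock is open: the arms (ends near (284,68), (178,242) and (374,252)) now lie between the lids at about (199,139), (364,147) and (279,272).

Run:
```python
from h import *
import json
s=json.load(open("w3.json"));C=np.array([.578,.001])
A=[]
for p in((199.5,139),(363.5,147.5),(279,272)):
    w=atz("wrist",p,.118,s)[:2];d=w-C;a=np.degrees(np.arctan2(d[1],d[0]));print("tin",w.round(4),np.hypot(*d).round(4),a.round(1))
for p in((284,68),(178,242),(374,251)):
    w=atz("wrist",p,.126,s)[:2];d=w-C;print("arm",w.round(4),np.hypot(*d).round(4),np.degrees(np.arctan2(d[1],d[0])).round(1))
n=robot.outline_of("wrist","tin_a_mid");print([(d["conf"],d["pixel"],cv2.minEnclosingCircle(np.argwhere(d["pixels"])[:,::-1].astype(np.float32))) for d in n])
for t in(-107,13,133):
    a=np.radians(t);X=[*(C+.085*np.array([np.cos(a),np.sin(a)])),.21];print(t,np.round(X,4),rel(X,down(a+np.pi/2) if t!=133 else down(a-np.pi/2)))
```

```text
tin [0.5221 0.0632] 0.0836 132.0
tin [0.6641 0.0192] 0.088 11.9
tin [ 0.5597 -0.0808] 0.0839 -102.6
arm [0.6101 0.1019] 0.1059 72.3
arm [ 0.475  -0.0236] 0.1059 -166.6
arm [ 0.654  -0.0786] 0.11 -46.3
[(0.7, [354.3, 142.6], ((355.5, 144.0), 38.93915557861328))]
-107 [ 0.5531 -0.0803  0.21  ] (array([-0.0838, -0.0034,  0.0875]), array([-0.18,  0.03,  2.71]))
13 [0.6608 0.0201 0.21  ] (array([0.0401, 0.0762, 0.0871]), array([  -0.15,   -0.17, -117.29]))
133 [0.52   0.0632 0.21  ] (array([ 0.0471, -0.0708,  0.0876]), array([ -0.18,  -0.06, -57.29]))
```

>>> {"fn": "carry_out", "kwargs": {"rows": [[-0.03,-0.001,0.02,0,0,1.5],[-0.06,-0.002,0.05,0,0,2.7],[-0.082,-0.004,0.09,0,0,2.7],[-0.082,-0.004,0.12,0,0,2.7],[-0.082,-0.004,0.15,0,0,2.7],[-0.082,-0.004,0.18,0,0,2.7],[-0.082,-0.004,0.21,0,0,2.7],[-0.082,-0.004,0.222,0,0,2.7],[-0.082,-0.004,0.222,0,0,2.7]]}}

```text
t: 12.02
tool_pos: [0.5529, -0.0782, 0.0763]
orientation: [-2.523, -1.868, 0.003]
force: [0.8, -0.0, -0.4]
opening: 0.0931
gripper_force: 0.0
```

>>> {"fn": "carry_out", "kwargs": {"rows": [[0,0,0,0,0,0],[0,0,0,0,0,0],[0,0,0,0,0,0],[0,0,0,0,0,0],[0,0,0,0,0,0],[0,0,0,0,0,0],[0,0,0,0,0,0]], "jaw": 255, "force": 30}}

```text
t: 12.9
tool_pos: [0.5545, -0.0786, 0.0781]
orientation: [2.525, 1.869, 0.001]
force: [0.7, -0.7, 4.2]
opening: 0.0577
gripper_force: 29.8
```

>>> {"fn": "carry_out", "kwargs": {"rows": [[0,0,-0.005,0,0,0],[0,0,-0.015,0,0,0],[0,0,-0.025,0,0,0],[0,0,-0.03,0,0,0],[0,0,-0.03,0,0,0],[0,0,-0.03,0,0,0],[0,0,-0.03,0,0,0],[0,0,-0.03,0,0,0]]}}

```text
t: 13.9
tool_pos: [0.5538, -0.0785, 0.1073]
orientation: [-2.525, -1.869, 0.001]
force: [-0.1, 1.2, -5.1]
opening: 0.0572
gripper_force: 29.8
```

```bash
cat > heft.py <<'E'
from h import *
F=[];Q=[]
for i in range(6):
    s=robot.read_state();F.append(s["force"]);Q.append(s["joint_torque"][1:3]);robot.camera_model("wrist");robot.read_camera("wrist")
print(s["t"],np.mean(F,0),np.std(F,0),np.mean(Q,0),s["tool_pos"],s["opening"])
E
python3 heft.py
```

```text
14.15 [-0.21568139  0.0108128  -4.16399435] [0.33443013 0.62547333 0.52285264] [-54.07098889 -48.58618975] [ 0.55405939 -0.07852568  0.10759727] 0.057741749500610444
```

>>> {"fn": "carry_out", "kwargs": {"rows": [[0,0,0.01,0,0,0],[0,0,0.02,0,0,0],[0,0,0.026,0,0,0],[0,0,0.0295,0,0,0],[0,0,0.0295,0,0,0],[0,0,0.0295,0,0,0]]}}

```text
t: 14.95
tool_pos: [0.5542, -0.0786, 0.0781]
orientation: [2.525, 1.869, 0.0]
force: [0.6, 0.0, -5.2]
opening: 0.0577
gripper_force: 29.8
```

>>> {"fn": "carry_out", "kwargs": {"rows": [[0,0,0,0,0,0],[0,0,0,0,0,0],[0,0,0,0,0,0],[0,0,0,0,0,0],[0,0,0,0,0,0],[0,0,-0.02,0,0,0],[0,0,-0.06,0,0,0],[0,0,-0.1,0,0,0],[0,0,-0.14,0,0,0],[0,0,-0.14,0,0,0]], "jaw": 0}}

```text
t: 16.2
tool_pos: [0.5567, -0.0791, 0.2245]
orientation: [2.519, 1.865, 0.009]
force: [0.0, 1.1, -0.3]
opening: 0.0932
gripper_force: 0.0
```

```bash
python3 heft.py; python3 -c "
from h import *
a=np.radians(132.5);print(rel([.521,.0632,.215],down(a-np.pi/2)))"
```

```text
16.45 [-0.16414718  0.2216135  -0.67512188] [0.29367344 0.60139418 0.36205502] [-51.62499249 -50.56820035] [ 0.55326329 -0.07833746  0.21689   ] 0.09296550261263808
(array([ 0.1259, -0.0722,  0.0019]), array([ -0.13,  -0.06, -59.49]))
```

>>> {"fn": "carry_out", "kwargs": {"rows": [[0.021,-0.012,0,0,0,-10],[0.042,-0.024,0,0,0,-20],[0.063,-0.036,0,0,0,-30],[0.084,-0.048,0,0,0,-40],[0.105,-0.06,0,0,0,-50],[0.126,-0.072,0.005,0,0,-59.5],[0.126,-0.072,0.04,0,0,-59.5],[0.126,-0.072,0.08,0,0,-59.5],[0.126,-0.072,0.12,0,0,-59.5],[0.126,-0.072,0.139,0,0,-59.5],[0.126,-0.072,0.139,0,0,-59.5]]}}

```text
t: 17.88
tool_pos: [0.5205, 0.063, 0.0775]
orientation: [-1.264, -2.872, 0.003]
force: [0.7, -0.1, 0.1]
opening: 0.0929
gripper_force: 0.0
```

>>> {"fn": "carry_out", "kwargs": {"rows": [[0,0,0,0,0,0],[0,0,0,0,0,0],[0,0,0,0,0,0],[0,0,0,0,0,0],[0,0,0,0,0,0],[0,0,0,0,0,0],[0,0,0,0,0,0]], "jaw": 255}}

```text
t: 18.75
tool_pos: [0.5224, 0.0629, 0.0797]
orientation: [1.265, 2.875, 0.0]
force: [-1.1, -1.9, 6.6]
opening: 0.0571
gripper_force: 30.0
```

>>> {"fn": "carry_out", "kwargs": {"rows": [[0,0,-0.005,0,0,0],[0,0,-0.015,0,0,0],[0,0,-0.025,0,0,0],[0,0,-0.03,0,0,0],[0,0,-0.03,0,0,0],[0,0,-0.03,0,0,0],[0,0,-0.03,0,0,0],[0,0,-0.03,0,0,0]]}}

```text
t: 19.75
tool_pos: [0.5218, 0.063, 0.1088]
orientation: [-1.265, -2.875, 0.0]
force: [0.2, 0.1, -2.8]
opening: 0.0571
gripper_force: 30.0
```

```bash
python3 heft.py
```

```text
20.0 [ 0.17429693  0.24800982 -2.66788263] [0.62437337 0.45551495 0.56286115] [-48.29265535 -47.7129221 ] [0.5219875  0.06300547 0.10907539] 0.05744460274904259
```

>>> {"fn": "carry_out", "kwargs": {"rows": [[0,0,0.01,0,0,0],[0,0,0.02,0,0,0],[0,0,0.026,0,0,0],[0,0,0.0295,0,0,0],[0,0,0.0295,0,0,0],[0,0,0.0295,0,0,0]]}}

```text
t: 20.8
tool_pos: [0.5221, 0.063, 0.0797]
orientation: [1.265, 2.875, 0.0]
force: [-1.2, -0.5, -0.3]
opening: 0.0577
gripper_force: 30.0
```

>>> {"fn": "carry_out", "kwargs": {"rows": [[0,0,0,0,0,0],[0,0,0,0,0,0],[0,0,0,0,0,0],[0,0,0,0,0,0],[0,0,0,0,0,0],[0,0,-0.02,0,0,0],[0,0,-0.06,0,0,0],[0,0,-0.1,0,0,0],[0,0,-0.14,0,0,0],[0,0,-0.14,0,0,0]], "jaw": 0}}

```text
t: 22.05
tool_pos: [0.5244, 0.0631, 0.224]
orientation: [1.262, 2.87, 0.005]
force: [0.1, -0.5, 0.3]
opening: 0.0926
gripper_force: 0.0
```

```bash
python3 heft.py; python3 -c "
from h import *
a=np.radians(12.8);print(rel([.6625,.0195,.215],down(a+np.pi/2)))"
```

```text
22.3 [ 0.06173386 -0.02704189 -0.08937229] [0.4688591  0.50256378 0.33391616] [-46.76977038 -50.56468904] [0.52107832 0.06299003 0.21787485] 0.09300080713603788
(array([-0.1276,  0.0748,  0.0026]), array([-5.000e-02, -1.600e-01, -6.029e+01]))
```

>>> {"fn": "carry_out", "kwargs": {"rows": [[-0.021,0.012,0,0,0,-10],[-0.042,0.025,0,0,0,-20],[-0.063,0.037,0,0,0,-30],[-0.085,0.05,0,0,0,-40],[-0.106,0.062,0,0,0,-50],[-0.1276,0.075,0.005,0,0,-60.3],[-0.1276,0.075,0.04,0,0,-60.3],[-0.1276,0.075,0.08,0,0,-60.3],[-0.1276,0.075,0.12,0,0,-60.3],[-0.1276,0.075,0.141,0,0,-60.3],[-0.1276,0.075,0.141,0,0,-60.3]]}}

```text
t: 23.72
tool_pos: [0.6617, 0.0197, 0.0761]
orientation: [0.35, -3.117, -0.001]
force: [0.0, 0.7, 0.9]
opening: 0.0928
gripper_force: 0.0
```

>>> {"fn": "carry_out", "kwargs": {"rows": [[0,0,0,0,0,0],[0,0,0,0,0,0],[0,0,0,0,0,0],[0,0,0,0,0,0],[0,0,0,0,0,0],[0,0,0,0,0,0],[0,0,0,0,0,0]], "jaw": 255}}

```text
t: 24.6
tool_pos: [0.664, 0.0198, 0.0794]
orientation: [-0.351, 3.121, -0.0]
force: [-1.2, 1.4, 5.8]
opening: 0.0583
gripper_force: 30.0
```

>>> {"fn": "carry_out", "kwargs": {"rows": [[0,0,-0.005,0,0,0],[0,0,-0.015,0,0,0],[0,0,-0.025,0,0,0],[0,0,-0.03,0,0,0],[0,0,-0.03,0,0,0],[0,0,-0.03,0,0,0],[0,0,-0.03,0,0,0],[0,0,-0.03,0,0,0]]}}

```text
t: 25.6
tool_pos: [0.6633, 0.0196, 0.1083]
orientation: [0.35, -3.121, -0.0]
force: [0.9, -0.5, -1.2]
opening: 0.0586
gripper_force: 30.0
```

```bash
python3 heft.py
```

```text
25.85 [ 0.19465185 -0.07046902 -1.68969722] [0.52602354 0.42374311 0.56305321] [-67.13772297 -48.06931734] [0.66346678 0.01964338 0.10857446] 0.05840031956476076
```

The readings are 4.2, 2.7 and 1.7 N, so the first tin (at −107°) is the heaviest. I put this one back and fetch that one.

>>> {"fn": "carry_out", "kwargs": {"rows": [[0,0,0.01,0,0,0],[0,0,0.02,0,0,0],[0,0,0.026,0,0,0],[0,0,0.0295,0,0,0],[0,0,0.0295,0,0,0],[0,0,0.0295,0,0,0]]}}

```text
t: 26.65
tool_pos: [0.6638, 0.0198, 0.0795]
orientation: [-0.351, 3.121, 0.0]
force: [-1.5, 0.2, 1.8]
opening: 0.0589
gripper_force: 30.0
```

>>> {"fn": "carry_out", "kwargs": {"rows": [[0,0,0,0,0,0],[0,0,0,0,0,0],[0,0,0,0,0,0],[0,0,0,0,0,0],[0,0,0,0,0,0],[0,0,-0.02,0,0,0],[0,0,-0.06,0,0,0],[0,0,-0.1,0,0,0],[0,0,-0.14,0,0,0],[0,0,-0.14,0,0,0]], "jaw": 0}}

```text
t: 27.9
tool_pos: [0.6663, 0.0195, 0.2264]
orientation: [-0.35, 3.112, -0.003]
force: [-0.2, -0.2, -0.1]
opening: 0.0933
gripper_force: 0.0
```

```bash
python3 heft.py; python3 -c "
from h import *
print(rel([.5543,-.0786,.215],down(np.radians(-17))))"
```

```text
28.15 [-0.27711521 -0.13209793 -0.23113312] [0.74474296 0.38052831 0.11526556] [-66.36987448 -50.73683918] [0.66266763 0.01967581 0.21762629] 0.09307638112104055
(array([ 0.1274, -0.0718,  0.0028]), array([ -0.14,  -0.13, 119.81]))
```

>>> {"fn": "carry_out", "kwargs": {"rows": [[0.011,-0.006,0,0,0,10],[0.022,-0.012,0,0,0,20],[0.033,-0.018,0,0,0,30],[0.044,-0.024,0,0,0,40],[0.055,-0.03,0,0,0,50],[0.066,-0.036,0,0,0,60],[0.077,-0.042,0,0,0,70],[0.088,-0.048,0,0,0,80],[0.099,-0.055,0,0,0,90],[0.11,-0.062,0,0,0,100],[0.12,-0.068,0,0,0,110],[0.1274,-0.0718,0.002,0,0,119.8]]}}

```text
t: 29.7
tool_pos: [0.5544, -0.0789, 0.2161]
orientation: [-2.53, -1.861, 0.002]
force: [0.5, -1.4, -0.2]
opening: 0.0929
gripper_force: 0.0
```

>>> {"fn": "carry_out", "kwargs": {"rows": [[0,0,0,0,0,0],[0,0,0,0,0,0]]}}

```text
t: 29.95
tool_pos: [0.5551, -0.0784, 0.2167]
orientation: [-2.521, -1.873, 0.001]
force: [-0.4, 0.3, -0.4]
opening: 0.0932
gripper_force: 0.0
```

Run:
```python
from h import *
print(rel([.5543,-.0786,.0765],down(np.radians(-17))))
im=robot.read_camera("wrist");cv2.imwrite("pics/w4.png",im[:,:,::-1])
```

```text
(array([-0.0004, -0.0006,  0.1402]), array([-0.05, -0.01,  0.23]))
```

View pics/w4.png

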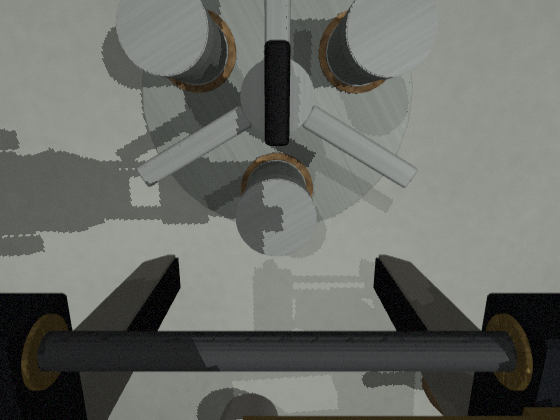

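All three tins are upright on their pads. The target lid is at (277,216), centred between the fingers, and the lock is still open.

>>> {"fn": "carry_out", "kwargs": {"rows": [[0,0,0.03,0,0,0],[0,0,0.07,0,0,0],[0,0,0.11,0,0,0],[0,0,0.135,0,0,0],[0,0,0.14,0,0,0],[0,0,0.14,0,0,0]]}}

```text
t: 30.75
tool_pos: [0.5556, -0.0785, 0.0777]
orientation: [2.524, 1.87, 0.0]
force: [0.3, 0.3, -0.5]
opening: 0.0928
gripper_force: 0.0
```

>>> {"fn": "carry_out", "kwargs": {"rows": [[0,0,0,0,0,0],[0,0,0,0,0,0],[0,0,0,0,0,0],[0,0,0,0,0,0],[0,0,0,0,0,0],[0,0,0,0,0,0],[0,0,0,0,0,0]], "jaw": 255, "force": 35}}

```text
t: 31.62
tool_pos: [0.5552, -0.0786, 0.0774]
orientation: [-2.525, -1.869, 0.0]
force: [-3.4, 0.4, 4.6]
opening: 0.0572
gripper_force: 34.7
```

>>> {"fn": "carry_out", "kwargs": {"rows": [[0,0,-0.005,0,0,0],[0,0,-0.015,0,0,0],[0,0,-0.03,0,0,0],[0,0,-0.05,0,0,0],[0,0,-0.07,0,0,0],[0,0,-0.09,0,0,0],[0,0,-0.11,0,0,0],[0,0,-0.13,0,0,0],[0,0,-0.145,0,0,0],[0,0,-0.155,0,0,0],[0,0,-0.16,0,0,0],[0,0,-0.16,0,0,0]]}}

```text
t: 33.12
tool_pos: [0.5552, -0.0786, 0.237]
orientation: [-2.525, -1.869, 0.0]
force: [-0.3, -0.2, -4.4]
opening: 0.0573
gripper_force: 34.7
```

>>> {"fn": "carry_out", "kwargs": {"rows": [[0,0,0,0,0,0],[0,0,0,0,0,0],[0,0,0,0,0,0],[0,0,0,0,0,0],[0,0,0,0,0,0],[0,0,0,0,0,0]]}}

```text
t: 33.88
tool_pos: [0.5552, -0.0786, 0.2372]
orientation: [2.525, 1.869, 0.0]
force: [0.2, -0.2, -3.6]
opening: 0.0575
gripper_force: 34.7
```

```bash
python3 heft.py
python3 - <<'E'
from h import *
a=robot.read_camera("scene")[120:320,160:420];b=robot.read_camera("side")[90:290,190:450]
cv2.imwrite("pics/fin.png",cv2.resize(np.hstack([a,b])[:,:,::-1],(800,308),interpolation=2))
E
```

```text
34.125 [ 0.07822973 -0.01891983 -3.86924993] [0.32509259 0.5566295  0.18453161] [-52.58482039 -51.65974438] [ 0.55522839 -0.07861125  0.23716184] 0.05756514474767895
```

View pics/fin.png

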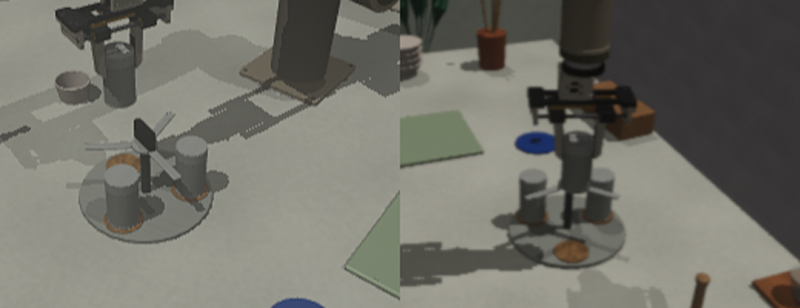

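The heaviest tin is held upright about 16 cm up (left panel near (120,75)). The other two tins stand on the rack, and the lock arms lie between the pads.

```bash
python3 -c "
from plant import robot
print(robot.close_job())"
```

```text
the job is handed in; nothing more can be done
None
```

The job is handed in: the lock was turned to its stop and left open, and the heaviest tin (about 0.4 kg; the others read about 0.27 and 0.17 kg) is held upright about 16 cm above its pad, with the other two standing on the rack.

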